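Seat the tapered key of a bench valve

TASK

Fit the valve key with the long handle (of the two keys hanging in the rack) into the empty bench valve: set it in the bore, then press it down firmly but gently, never with more than about 25 N, while turning it, until its shoulder is fully home on the valve's top face and it holds there by itself. Leave it closed, with its handle square across the line of the two hose tails, and leave the short-handled key and everything else on the bench where they are.

Things in the scene. Friction and masses are not known exactly. Their poses are not given: they have to be found in the camera images.
- plug: The long-handled white plastic valve key, about 0.1 kg, 83 mm tall, hanging upright by its shoulder in one of the rack's holes. Origin: centre of its taper's tip; own z up its axis. Above the origin: taper 0 to 40 mm (diameter 15 mm at the tip, 19 mm on top), round shoulder 40 to 45 mm (diameter 30 mm), neck 45 to 57 mm (diameter 12 mm), flat bar handle 57 to 83 mm.
- handle (a point): Centre of the long-handled key's bar handle, 70 mm above the key's tip on its axis; axes as the key's. The bar is 50 mm long along own x, 12 mm thick along own y, 26 mm tall; its ends are alike. At the start it lies within 0.35 rad of the rack's own x.
- spare: The short-handled white key, not to be used: thinner taper (11 to 15 mm diameter), shoulder 27 mm, bar 34 mm long, otherwise like the other, hanging in the rack's other hole. Origin: centre of its taper's tip, z up.
- valve: The bench valve: a fixed 100 x 90 x 6 mm steel foot with a grey plastic housing on a rubber mount above it. Housing 54 x 54 mm, flat top face 70 mm above the bench, two hose tails (diameter 20 mm, ends 72 mm from the axis, 36 mm above the bench) along its own +x and -x. Origin: on the bench under the bore's axis, z up.
- housing (a joint): How far the housing is pressed down on its springy rubber mount, m: 0 unloaded, growing by 1 mm for each 15 N of downward push. It must never reach 2 mm (30 N), which would spoil the mount and the liner.
- seat (a point): Centre of the bore at the valve's top face, 70 mm above the bench; axes as the valve's. The bore is 22 mm wide for the top 10 mm, with a 2 mm chamfer. The key is home when its tip lies 40 mm below this point and the underside of its shoulder rests on the face.
- liner (a point): On the bore's axis 24 mm below the top face, mid-height of the white sprung split liner (1:10 taper) that grips the key. A key set down lightly stops with its shoulder 6 to 11 mm above the face. Pushed straight down it jams (over 32 N needed); with 15 to 22 N down while being turned (up to 0.5 N m) it sinks home within 1 to 4 rad of turning in all, either way or to and fro, and stays by friction.
- rack: Aluminium block fixed to the bench, 60 mm (own x) x 160 mm (own y) x 50 mm tall, with two round 23 mm holes through it at 45 mm either side of its middle along own y. Origin: centre of its underside.
- beaker: Glass beaker, 60 mm diameter, 65 mm tall; origin at the centre of its underside.
- jar: Small amber jar, 44 mm diameter, 55 mm tall; origin at the centre of its underside.
- jug: Clear plastic measuring jug with a handle, 96 mm diameter, 120 mm tall; origin at the centre of its underside.
- wash: White bottle, 70 mm diameter, 170 mm tall; origin at the centre of its underside.
- reagent: Amber bottle with orange cap, 64 mm diameter, 130 mm tall; origin at the centre of its underside.
Mind the look-alikes: they are no part of the job. What is shaped like the plug but pink is not meant.

How it is judged:
By the outcome, as a careful person would: the job done as asked, in the order asked, and still so for the second after the job is handed in, with the robot touching nothing.
It also fails if it takes over 64 s, if anything falls off the work surface, if the arm or the gripper's body presses on something with over 40 N, if the wrist force passes 120 N, or if a joint passes its speed limit or range.

ROBOT

A 6-joint arm with a two-finger parallel gripper is mounted at the origin on the work surface. World frame = base frame: x ahead of the robot, y to its left, z up, the work surface at z = 0. Lengths are in m, angles in rad, forces in N, time in s.
With the tool pointing down it reaches from about 0.3 to 0.875 m from the base axis. Payload 6.4 kg.
Tool frame: the origin (TCP) lies between the finger pads; the fingertips stand 19 mm ahead of it and the grasp point (between the pads) is the TCP (env.tip_extent is the x of the fingertips in the tool frame, in m); x points along the fingers, z is the direction in which the jaws open and shut, and the axes are right-handed (so a half turn about x gives the same grasp; the last joint's range is limited). The gripper opens to 85 mm and grips with 20 to 120 N. Pads are 22 mm wide; open, the fingers measure 114 mm over their backs; the gripper's body (76 mm by 85 mm) begins 54 mm behind the grasp point. The pads swing forward as they close: fully open they stand 13 mm farther back than shut.
Start: joints at [0.931, 0.181, 1.607, -0, 1.354, -0.206], TCP at [0.242, 0.522, 0.25] pointing down, gripper open.
Joint ranges: [-2.99, 2.99], [-0.89, 2.07], [0.3, 2.58], [-1.14, 4.28], [0, 2.63], [-3.12, 3.12]. Speed limits (rad/s): [2.57, 2.57, 3.01, 3.14, 3.14, 3.14].

INTERFACE

Orientations are given as a unit quaternion [x, y, z, w].
In Python, from station import env, vision, hand_in, boxes_of, masks_of gives the robot as it stands.
- The arm moves only by the tool servo_tool, never from a script. Its argument "targets" is a list of rows, each an object of numbers: "x", "y", "z": the shift along the tool's x, y, z in mm; "ax", "ay", "az": the turn, a rotation vector about the tool's x, y, z in degrees; "fingers": the opening, from 0 (shut) to 1 (fully open). A call has 1 to 12 rows; each row shifts and turns the pose as measured when the row begins, along the tool's axes as they then stand; what a row does not reach is not made up. A row lasts 1/12 s, in which the tool goes at most 41.7 mm and 7.16 degrees, less where a joint would pass 70% of its speed; a pose out of reach is approached as far as the arm can. A call is refused whole if a number of a shift passes 41.7 or a number of a turn 7.16, either way. A call with a gripper value outside its range is refused whole. The fingers move at their own pace and stop on an object; the grip force is fixed at half the most. Time passes only in rows, so rows that do not move let the fingers close. It gives the time, the measured TCP pose, the force and the opening at its end, in the units of the state.
- env.read_state(): the state, without advancing time (a new reading comes with each control period).
- vision.capture(name): name is "side" or "top" or "wrist"; returns (picture, depth): 420x560x3 uint8, blue, green, red; 420x560 float32, m along the optical axis (not along the pixel's ray), 0 where there is no reading.
- vision.get_calibration(name): a dict with "K" (3x3 intrinsics, pixels), "R" (3x3) and "t" (3): a world point X has camera coordinates R X + t; the wrist camera has in their place "mount" (4x4, takes a point from camera to tool coordinates, whose origin is the TCP and whose axes are the tool frame's). Camera axes: x right, y down, z forward; pixel columns grow to the right and rows downward; lengths in m; the calibration is good to about 2 mm. The wrist camera is an equidistant fisheye: a pixel r from the principal point sees the ray r / f radians off the axis. A picture is of the moment at which its call begins: read the wrist's pose just before it. get_calibration takes no time and is no camera call.
- hand_in(): hands the job in, once; it reports no verdict.
Trained networks look in the newest picture that a camera, given by its name, has taken for a name from the list of things; names that differ only in an ending like _2 or _b are one class to them, and where a whole thing is asked for, a point or a joint stands for the part that bears it (a point fixed in the world has none). Each returns a list of dicts, best first, with "confidence" (0 to 1); they miss things now and then, are a little off and sometimes report something else, mostly with a low value. They report only what shows in the picture. A call takes as long as a camera call. They do not tell look-alikes from the thing itself.
- boxes_of(camera, thing): "at" ([x, y, z] in m, in the coordinates of the camera as it stood for that picture, good to about 4 mm: the middle of the surface that is visible of it).
- masks_of(camera, thing): "region" (420x560 bool, what is visible of it).
The state is a dict: "t": time; "q": joint angles; "qvel": joint speeds; "effort": joint torques, N m; "eef_pos": TCP position; "eef_rot": TCP orientation; "wrist_force": force on the tool from outside, world axes, zero at the start; "torque": the same for the moment, N m; "width": opening from 0.0 (shut) to 1.0 (fully open).
Only numpy, scipy, OpenCV 4.12 (cv2) and the standard library are available. Lean on these libraries where they do the work, as an engineer would, in place of code of your own. Each camera call takes 0.05 s, during which the arm holds its last target. There are 200 camera calls.

## Working session

There is one attempt and no reset: what is moved stays moved. The work goes in short steps, Python scripts to look and compute and a tool call to move; the robot and the scene stay as the last step left them, time stands still between calls to the robot, and variables do not carry over. Pictures are saved under pics/ and viewed, about 8 in all and at most 12, crops included, and the job is handed in when it is done.

Besides the shell and the picture viewer there is one more tool, called after "Request:" by a JSON object that holds its "fn" and its "kwargs". servo_tool: Moves the arm, as the interface text tells. Its arguments: {"type":"object","properties":{"targets":{"type":"array"}},"required":["targets"]}

```bash
mkdir -p pics; ls; cat > h.py <<'E'
import numpy as np, cv2
from station import env, vision, hand_in, boxes_of, masks_of
from scipy.spatial.transform import Rotation as Ro
def toworld(cam,p,s=None):
    c=vision.get_calibration(cam); p=np.atleast_2d(p)
    if cam=='wrist':
        s=s or env.read_state(); M=np.array(c['mount'])
        pt=p@M[:3,:3].T+M[:3,3]
        return pt@Ro.from_quat(s['eef_rot']).as_matrix().T+np.array(s['eef_pos'])
    return (p-np.array(c['t']))@np.array(c['R'])
def cloud(cam,d,mask,s=None):
    c=vision.get_calibration(cam);K=np.array(c['K'])
    v,u=np.nonzero(mask&(d>0)); z=d[v,u]
    x=(u-K[0,2])/K[0,0]; y=(v-K[1,2])/K[1,1]
    if cam=='wrist':
        r=np.hypot(x,y); k=np.where(r>1e-9,np.tan(r)/np.maximum(r,1e-9),1); x=x*k;y=y*k
    return toworld(cam,np.c_[x*z,y*z,z],s)
E
python3 - <<'E'
from h import *
np.set_printoptions(precision=4,suppress=True)
s=env.read_state();print(s)
ims=[]
for c in ['side','top','wrist']:
    im,d=vision.capture(c); cv2.imwrite(f'pics/a_{c}.png',im)
    np.save(f'd_{c}.npy',d)
    k=vision.get_calibration(c);print(c,np.array(k['K']).tolist())
    for n in ['plug','spare','valve','rack']:
        for b in boxes_of(c,n): print(n,round(b['confidence'],2),toworld(c,b['at'],s))
        for m in masks_of(c,n)[:4]:
            if m['confidence']>.3:
                vv,uu=np.nonzero(m['region']);print('  mask',n,round(m['confidence'],2),uu.mean().round(),vv.mean().round(),len(uu))
E
```

```text
pics
{'t': 0.0, 'q': array([ 0.9307,  0.1816,  1.608 , -0.    ,  1.3538, -0.2063]), 'qvel': array([ 0.002 , -0.0019, -0.0009, -0.0004,  0.0011, -0.0003]), 'effort': array([  0.0008, -44.4871, -35.1351,  -0.0001,   0.0088,   0.    ]), 'eef_pos': array([0.2414, 0.5213, 0.2494]), 'eef_rot': array([-0.3809,  0.5965,  0.3805,  0.5953]), 'wrist_force': array([ 0.766 , -0.2509, -0.27  ]), 'torque': array([ 0.0228, -0.03  ,  0.0455]), 'width': 1.0020810173951782}
side [[464.74658208029024, 0.0, 277.5880549122298], [0.0, 464.74658208029024, 211.7062281552838], [0.0, 0.0, 1.0]]
plug 0.72 [[0.3934 0.2629 0.0777]]
plug 0.7 [[0.579  0.2    0.0704]]
plug 0.68 [[0.4941 0.2445 0.0845]]
  mask plug 0.89 266.0 295.0 338
  mask plug 0.74 229.0 273.0 302
  mask plug 0.51 305.0 316.0 281
spare 0.75 [[0.4863 0.1572 0.0812]]
spare 0.58 [[0.6124 0.002  0.0442]]
  mask spare 0.5 277.0 261.0 214
valve 0.77 [[ 0.5626 -0.1326  0.0417]]
  mask valve 0.63 274.0 174.0 1130
rack 0.65 [[0.4845 0.2084 0.0494]]
rack 0.27 [[ 0.5594 -0.1371  0.0514]]
  mask rack 0.71 271.0 292.0 1602
  mask rack 0.45 275.0 169.0 758
top [[387.8986836347595, 0.0, 280.6700915209231], [0.0, 387.8986836347595, 211.82630859783657], [0.0, 0.0, 1.0]]
plug 0.63 [[0.5837 0.1938 0.0774]]
plug 0.59 [[0.4078 0.3546 0.0856]]
plug 0.45 [[0.485  0.2323 0.0906]]
plug 0.45 [[0.4013 0.2515 0.0782]]
  mask plug 0.77 179.0 236.0 193
  mask plug 0.58 197.0 199.0 162
  mask plug 0.45 169.0 272.0 141
spare 0.69 [[0.4907 0.1446 0.0897]]
valve 0.64 [[ 0.5593 -0.151   0.0373]]
  mask valve 0.68 331.0 208.0 1296
rack 0.71 [[0.4833 0.182  0.0453]]
  mask rack 0.74 201.0 238.0 1286
wrist [[325.19226210127806, 0.0, 277.7036315886366], [0.0, 325.19226210127806, 212.18864949821472], [0.0, 0.0, 1.0]]
rack 0.66 [[0.4551 0.1412 0.0391]]
  mask rack 0.88 128.0 400.0 570
```

```bash
python3 - <<'E'
import cv2,numpy as np
a=cv2.imread('pics/a_side.png');b=cv2.imread('pics/a_top.png')
A=cv2.resize(a[120:345,180:380],(400,450),interpolation=2);B=cv2.resize(b[150:320,130:380],(660,449)[:2],interpolation=2)
B=cv2.resize(b[160:310,140:340],(400,300),interpolation=2);B=np.vstack([B,np.zeros((150,400,3),np.uint8)])
cv2.imwrite('pics/v1.png',np.hstack([A,B]))
E
```

```text
(no output)
```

View pics/v1.png

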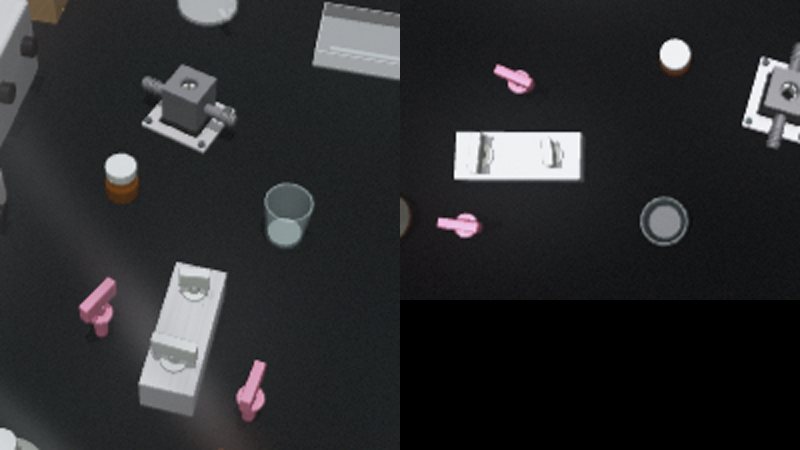

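View pics/a_side.png

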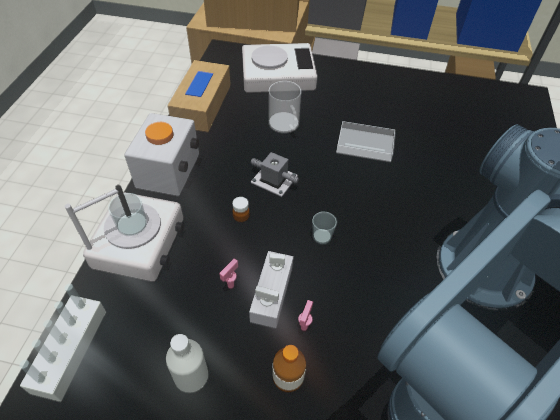

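The side view shows four key shapes: the long white key at (266,293) in the rack, the short white key at (277,261) in the rack, a pink one at (229,273) and a pink one at (305,316). I choose (266,293), at world ≈(0.487, 0.236). The valve is at (273,172). Next I'll get the geometry for a close wrist look.

```bash
cat >> h.py <<'E'
def rel(s,pos,Rt):
    "tool-frame shift mm and turn deg from measured to target"
    R=Ro.from_quat(s['eef_rot']).as_matrix()
    return (R.T@(np.array(pos)-s['eef_pos'])*1e3).round(1), np.degrees(Ro.from_matrix(R.T@Rt).as_rotvec()).round(1)
def down(th):
    "tool down, jaws (tool z) along world angle th"
    z=np.array([np.cos(th),np.sin(th),0]);x=np.array([0,0,-1.]);return np.c_[x,np.cross(z,x),z]
def fitkey(P,lo,hi):
    "bar: min area rect of points in height band"
    Q=P[(P[:,2]>lo)&(P[:,2]<hi)]
    (c,wh,a)=cv2.minAreaRect((Q[:,:2]*1000).astype(np.float32)); a=np.radians(a)
    if wh[0]<wh[1]: wh=wh[::-1];a+=np.pi/2
    return np.array(c).round(1),np.array(wh).round(1),round(((a+np.pi/2)%np.pi)-np.pi/2,3),len(Q),(np.median(Q[:,2])*1e3).round(1)
E
python3 - <<'E'
from h import *
np.set_printoptions(precision=4,suppress=True)
s=env.read_state();print(np.array(vision.get_calibration('wrist')['mount']));print(Ro.from_quat(s['eef_rot']).as_matrix())
for c,box in [('side',(150,200,325,380)),('top',(150,150,360,320))]:
    d=np.load(f'd_{c}.npy');P=cloud(c,d,np.ones(d.shape,bool),s)
    def near(x,y,r): return P[np.hypot(P[:,0]-x,P[:,1]-y)<r]
    for nm,x,y in [('plug',.487,.236),('spare',.488,.15)]:
        print(c,nm,fitkey(near(x,y,.04),.07,.11))
    Q=near(.487,.195,.11);print('rack',fitkey(Q,.04,.058))
    print('valve top',fitkey(near(.56,-.145,.06),.064,.08)); print('foot',fitkey(near(.56,-.145,.09),.003,.012))
    q=near(.56,-.145,.1);print('tails',fitkey(q,.03,.05))
for th in np.radians([90,-90,75,105]): print(th,*rel(s,[.487,.2,.25],down(th)))
E
```

```text
[[ 0.0013 -0.284   0.9588 -0.1234]
 [-0.0003 -0.9588 -0.284   0.0723]
 [ 1.      0.     -0.0013 -0.0002]
 [ 0.      0.      0.      1.    ]]
[[-0.     -0.9074  0.4203]
 [-0.      0.4203  0.9074]
 [-1.      0.     -0.    ]]
side plug (array([487.4, 239.5]), array([50.2, 13.5]), np.float64(-0.103), 233, np.float64(90.0))
side spare (array([485.8, 150.7]), array([33.9, 14.9]), np.float64(0.049), 148, np.float64(89.8))
rack (array([475.2, 205.8]), array([183.9, 158. ]), np.float64(-0.73), 1454, np.float64(49.4))
valve top (array([ 561.9, -154.9]), array([60.4, 55.9]), np.float64(1.275), 299, np.float64(68.9))
foot (array([ 567.2, -146.5]), array([156.8, 152.7]), np.float64(0.899), 386, np.float64(5.8))
tails (array([ 562.2, -152.5]), array([144.6,  58.9]), np.float64(-0.2), 311, np.float64(40.7))
top plug (array([488. , 236.7]), array([48.3, 13.5]), np.float64(-0.106), 139, np.float64(91.6))
top spare (array([487.2, 146.5]), array([33.7, 12.6]), np.float64(0.085), 85, np.float64(92.8))
rack (array([479.9, 205.3]), array([187.6, 157.8]), np.float64(-0.829), 1299, np.float64(50.2))
valve top (array([ 563.4, -157.6]), array([54.7, 54.2]), np.float64(-0.302), 400, np.float64(70.2))
foot (array([ 560.2, -145.4]), array([171.2, 171.2]), np.float64(1.55), 714, np.float64(5.9))
tails (array([ 564.5, -151.9]), array([142.4,  52.2]), np.float64(-0.104), 244, np.float64(42.9))
1.5707963267948966 [   0.3 -357.8 -188.8] [-24.9  -0.   -0. ]
-1.5707963267948966 [   0.3 -357.8 -188.8] [155.1  -0.    0. ]
1.3089969389957472 [   0.3 -357.8 -188.8] [-9.9 -0.  -0. ]
1.8325957145940461 [   0.3 -357.8 -188.8] [-39.9  -0.   -0. ]
```

Both views agree within 3 mm. The long key measures 50 × 13 mm at yaw −0.105, centre (488, 238) mm, top about 92 mm.

Request:
{"fn": "servo_tool", "kwargs": {"targets": [{"ax":-6.3},{"ax":-6.3},{"ax":-6.3},{"y":-30,"z":-28},{"y":-30,"z":-28},{"y":-30,"z":-28},{"y":-30,"z":-28},{"y":-30,"z":-28},{"y":-30,"z":-28},{"y":-30,"z":-28},{"y":-30,"z":-28},{"y":-30,"z":-28}]}}

```text
$.targets[0]: bad value
```

```bash
cat > m.py <<'E'
from h import *
import sys
np.set_printoptions(precision=4,suppress=True)
s=env.read_state();print('t',s['t'],s['eef_pos'],'th',np.arctan2(*Ro.from_quat(s['eef_rot']).as_matrix()[[1,0],2]),'q',s['q'],'F',s['wrist_force'],'w',s['width'])
im,d=vision.capture('wrist');n=sys.argv[1];cv2.imwrite(f'pics/{n}.png',im)
P=cloud('wrist',d,np.ones(d.shape,bool),s)
np.save(f'P_{n}.npy',P)
def near(x,y,r): return P[np.hypot(P[:,0]-x,P[:,1]-y)<r]
E
python3 - w1 <<'E'
exec(open('m.py').read())
for x,y in [(.4877,.238),(.487,.148)]:
    Q=near(x,y,.032); 
    print(fitkey(Q,.088,.1),'full',fitkey(Q,.07,.1), 'shoulder',fitkey(Q,.053,.06))
print(rel(s,[.4877,.238,.15],down(1.466)))
E
```

```text
t 1.35 [0.2417 0.5218 0.2503] th 1.1370235604709031 q [ 0.9307  0.1808  1.607   0.      1.3538 -0.2063] F [0.9117 0.0134 0.5189] w 0.9966131192444045
(array([0., 0.]), array([0., 0.]), np.float64(0.0), 0, np.float64(nan)) full (array([0., 0.]), array([0., 0.]), np.float64(0.0), 0, np.float64(nan)) shoulder (array([0., 0.]), array([0., 0.]), np.float64(0.0), 0, np.float64(nan))
(array([0., 0.]), array([0., 0.]), np.float64(0.0), 0, np.float64(nan)) full (array([0., 0.]), array([0., 0.]), np.float64(0.0), 0, np.float64(nan)) shoulder (array([0., 0.]), array([0., 0.]), np.float64(0.0), 0, np.float64(nan))
(array([ 100.3, -342.5, -154.1]), array([-18.8,  -0. ,  -0. ]))
  return _methods._mean(a, axis=axis, dtype=dtype,
  ret = ret.dtype.type(ret / rcount)
```

View pics/w1.png

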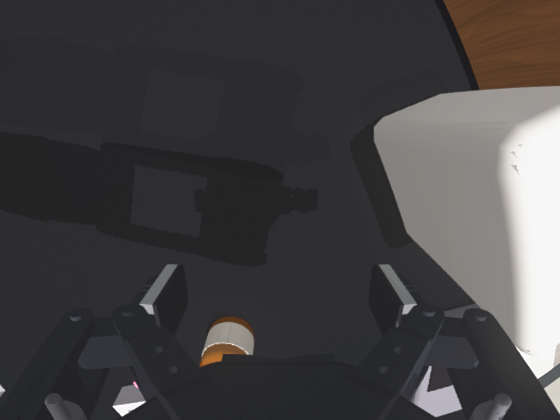

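The move call was refused, so the arm hasn't moved. The picture shows only the fingers and the amber bottle at (230,345). The rows probably need every field.

Request:
{"fn": "servo_tool", "kwargs": {"targets": [{"x":0,"y":0,"z":0,"ax":-6.3,"ay":0,"az":0,"fingers":1},{"x":0,"y":0,"z":0,"ax":-6.3,"ay":0,"az":0,"fingers":1},{"x":0,"y":0,"z":0,"ax":-6.3,"ay":0,"az":0,"fingers":1},{"x":0,"y":-30,"z":-28,"ax":0,"ay":0,"az":0,"fingers":1},{"x":0,"y":-30,"z":-28,"ax":0,"ay":0,"az":0,"fingers":1},{"x":0,"y":-30,"z":-28,"ax":0,"ay":0,"az":0,"fingers":1},{"x":0,"y":-30,"z":-28,"ax":0,"ay":0,"az":0,"fingers":1},{"x":0,"y":-30,"z":-28,"ax":0,"ay":0,"az":0,"fingers":1},{"x":0,"y":-30,"z":-28,"ax":0,"ay":0,"az":0,"fingers":1},{"x":0,"y":-30,"z":-28,"ax":0,"ay":0,"az":0,"fingers":1},{"x":0,"y":-30,"z":-28,"ax":0,"ay":0,"az":0,"fingers":1},{"x":0,"y":-30,"z":-28,"ax":0,"ay":0,"az":0,"fingers":1}]}}

```text
t: 2.4
eef_pos: [0.49, 0.2475, 0.2508]
eef_rot: [-0.481, 0.516, 0.483, 0.519]
wrist_force: [1.1, 0.3, 0.4]
width: 1.002
```

```bash
python3 - w2 <<'E'
exec(open('m.py').read())
for x,y in [(.4877,.238),(.487,.148)]:
    Q=near(x,y,.032)
    for lo,hi in [(.088,.1),(.07,.1),(.053,.06)]:
        try: print(fitkey(Q,lo,hi))
        except Exception as e: print(e)
print(rel(s,[.4877,.238,.15],down(1.466)))
E
```

```text
t 2.4 [0.49   0.2475 0.2508] th 1.5003724265878986 q [ 0.2491  0.1199  1.6751  0.0043  1.3437 -1.2523] F [1.1333 0.2869 0.4058] w 1.0022613494228154
(array([488. , 236.1]), array([50.3, 11.6]), np.float64(-0.074), 723, np.float64(92.7))
(array([487.9, 236.1]), array([50.5, 11.6]), np.float64(-0.074), 760, np.float64(92.6))
(array([487.8, 236.2]), array([28.3, 25.6]), np.float64(1.486), 281, np.float64(54.9))
(array([485.9, 147. ]), array([33.4, 12.6]), np.float64(0.155), 446, np.float64(92.7))
(array([485.9, 146.8]), array([33.7, 12.7]), np.float64(0.111), 686, np.float64(92.0))
(array([485.4, 153.5]), array([25.9, 11.8]), np.float64(0.098), 199, np.float64(54.9))
(array([100.7,   1.8, -10.1]), array([2. , 0.3, 0.1]))
```

View pics/w2.png

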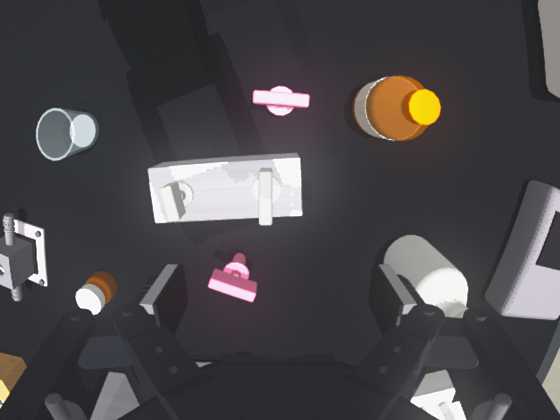

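The long key is at (266,195) in the left-right rack and its bar is visibly longer than the short key's at (178,200). The pink ones are at (282,100) and (235,280). The wrist view gives centre (488.0, 236.1), 50.5 mm long, top 92.7 mm, which confirms the choice.

Request:
{"fn": "servo_tool", "kwargs": {"targets": [{"x":0,"y":1,"z":-11,"ax":1.2,"ay":0,"az":0,"fingers":0.7},{"x":35,"y":0,"z":0,"ax":0,"ay":0,"az":0,"fingers":0.7},{"x":35,"y":0,"z":0,"ax":0,"ay":0,"az":0,"fingers":0.7},{"x":35,"y":0,"z":0,"ax":0,"ay":0,"az":0,"fingers":0.7},{"x":0,"y":0,"z":0,"ax":0,"ay":0,"az":0,"fingers":0.7}]}}

```text
t: 2.87
eef_pos: [0.5011, 0.2259, 0.1467]
eef_rot: [-0.475, 0.522, 0.469, 0.531]
wrist_force: [-2.7, -0.5, -1.7]
width: 0.702
```

```bash
python3 - w3 <<'E'
exec(open('m.py').read())
Q=near(.488,.237,.032)
for lo,hi in [(.088,.1),(.07,.1),(.053,.06)]:
        try: print(fitkey(Q,lo,hi))
        except Exception as e: print(e)
print(rel(s,[.488,.2365,.083],down(1.48)))
E
```

```text
t 2.8667 [0.5011 0.2259 0.1467] th 1.4622970238410906 q [ 0.208   0.2321  1.7711 -0.0007  1.1223 -1.254 ] F [-2.7437 -0.5412 -1.6661] w 0.7018219568328464
(array([487.6, 236.6]), array([49.8, 12.1]), np.float64(-0.077), 1690, np.float64(92.7))
(array([487.5, 236.5]), array([49.9, 12.1]), np.float64(-0.076), 1821, np.float64(92.6))
(array([487.9, 236.7]), array([29. , 26.4]), np.float64(1.456), 565, np.float64(54.8))
(array([63.5, 15.1,  8.8]), array([-1. ,  0.2,  0.9]))
```

Request:
{"fn": "servo_tool", "kwargs": {"targets": [{"x":0,"y":15,"z":9,"ax":-1.8,"ay":0,"az":0.9,"fingers":0.7},{"x":0,"y":0,"z":0,"ax":0,"ay":0,"az":0,"fingers":0.7},{"x":0,"y":0,"z":0,"ax":0,"ay":0,"az":0,"fingers":0.7}]}}

```text
t: 3.17
eef_pos: [0.4899, 0.2392, 0.155]
eef_rot: [-0.481, 0.514, 0.481, 0.522]
wrist_force: [0.2, -1.2, 0.6]
width: 0.701
```

```bash
python3 - <<'E'
from h import *
s=env.read_state();print(s['t'],s['eef_pos'],rel(s,[.4877,.2366,.083],down(1.494)))
E
```

```text
3.1667 [0.48994331 0.23919403 0.15495979] (array([71.9,  2.6, -3.3]), array([0.2, 0.4, 0.4]))
```

Request:
{"fn": "servo_tool", "kwargs": {"targets": [{"x":0,"y":2.5,"z":-3,"ax":0.2,"ay":0.4,"az":0.4,"fingers":0.7},{"x":15,"y":0,"z":0,"ax":0,"ay":0,"az":0,"fingers":0.7},{"x":15,"y":0,"z":0,"ax":0,"ay":0,"az":0,"fingers":0.7},{"x":15,"y":0,"z":0,"ax":0,"ay":0,"az":0,"fingers":0.7},{"x":0,"y":0,"z":0,"ax":0,"ay":0,"az":0,"fingers":0.7},{"x":0,"y":0,"z":0,"ax":0,"ay":0,"az":0,"fingers":0.7}]}}

```text
t: 3.67
eef_pos: [0.4931, 0.2391, 0.1204]
eef_rot: [-0.485, 0.513, 0.477, 0.523]
wrist_force: [0.0, 0.5, 0.6]
width: 0.701
```

```bash
python3 - <<'E'
from h import *
s=env.read_state();print(s['t'],s['eef_pos'],rel(s,[.4877,.2366,.083],down(1.494)))
E
```

```text
3.6667 [0.49314493 0.23912358 0.1204429 ] (array([37.3,  5.9, -3.1]), array([0.1, 0.2, 1. ]))
```

Request:
{"fn": "servo_tool", "kwargs": {"targets": [{"x":8,"y":6,"z":-2.5,"ax":0,"ay":0.2,"az":1.0,"fingers":0.7},{"x":8,"y":1,"z":0,"ax":0,"ay":0,"az":0,"fingers":0.7},{"x":8,"y":1,"z":0,"ax":0,"ay":0,"az":0.2,"fingers":0.7},{"x":8,"y":1,"z":0,"ax":0,"ay":0,"az":0.2,"fingers":0.7},{"x":0,"y":0,"z":0,"ax":0,"ay":0,"az":0,"fingers":0.7},{"x":0,"y":0,"z":0,"ax":0,"ay":0,"az":0,"fingers":0.7}]}}

```text
t: 4.17
eef_pos: [0.4854, 0.2376, 0.0893]
eef_rot: [-0.48, 0.519, 0.483, 0.518]
wrist_force: [-0.5, -0.0, 0.3]
width: 0.698
```

```bash
python3 - <<'E'
from h import *
s=env.read_state();print(s['t'],s['eef_pos'],rel(s,[.4877,.2366,.083],down(1.494)))
E
```

```text
4.1667 [0.48535011 0.23763819 0.08931971] (array([ 6.3, -2.4, -0.9]), array([ 0.1,  0.1, -0.2]))
```

Request:
{"fn": "servo_tool", "kwargs": {"targets": [{"x":6,"y":-2,"z":-1,"ax":0,"ay":0,"az":-0.2,"fingers":0.7},{"x":0,"y":0,"z":0,"ax":0,"ay":0,"az":0,"fingers":0.7},{"x":0,"y":0,"z":0,"ax":0,"ay":0,"az":0,"fingers":0},{"x":0,"y":0,"z":0,"ax":0,"ay":0,"az":0,"fingers":0},{"x":0,"y":0,"z":0,"ax":0,"ay":0,"az":0,"fingers":0},{"x":0,"y":0,"z":0,"ax":0,"ay":0,"az":0,"fingers":0},{"x":0,"y":0,"z":0,"ax":0,"ay":0,"az":0,"fingers":0},{"x":0,"y":0,"z":0,"ax":0,"ay":0,"az":0,"fingers":0},{"x":0,"y":0,"z":0,"ax":0,"ay":0,"az":0,"fingers":0}]}}

```text
t: 4.92
eef_pos: [0.4879, 0.2364, 0.0831]
eef_rot: [-0.481, 0.518, 0.481, 0.519]
wrist_force: [-0.2, 0.1, -1.1]
width: 0.131
```

```bash
python3 - w4 <<'E'
exec(open('m.py').read())
Q=near(.488,.237,.032)
for lo,hi in [(.088,.1),(.053,.06)]:
        try: print(fitkey(Q,lo,hi))
        except Exception as e: print(e)
print(rel(s,[.488,.2365,.083],down(1.494)))
E
```

```text
t 4.9167 [0.4879 0.2364 0.0831] th 1.4965866826154208 q [ 0.2315  0.3221  1.8096  0.0015  1.0092 -1.2659] F [-0.2141  0.1385 -1.103 ] w 0.13068069820469636
(array([486.3, 233.7]), array([49.1, 35.2]), np.float64(-0.478), 3716, np.float64(92.9))
(array([480.6, 237.1]), array([29.6, 12.6]), np.float64(1.421), 209, np.float64(54.9))
(array([ 0.1, -0.1,  0.1]), array([0.1, 0.1, 0. ]))
```

Gripped: opening 11 mm, matching the 12 mm bar. Lifting in moderate steps.

Request:
{"fn": "servo_tool", "kwargs": {"targets": [{"x":-8,"y":0,"z":0,"ax":0,"ay":0,"az":0,"fingers":0},{"x":-8,"y":-0.5,"z":0,"ax":0,"ay":0,"az":0,"fingers":0},{"x":-8,"y":-0.5,"z":0,"ax":0,"ay":0,"az":0,"fingers":0},{"x":-8,"y":-0.5,"z":0,"ax":0,"ay":0,"az":0,"fingers":0}]}}

```text
t: 5.3
eef_pos: [0.4879, 0.2359, 0.116]
eef_rot: [-0.48, 0.519, 0.482, 0.517]
wrist_force: [0.2, 0.3, -1.9]
width: 0.13
```

```bash
python3 - <<'E'
from h import *
s=env.read_state();print(s['t'],s['eef_pos'],s['wrist_force'],s['width'],rel(s,[.488,.2365,.15],down(1.497)))
E
```

```text
5.3 [0.48787601 0.23592907 0.11596932] [ 0.24939002  0.32071447 -1.8907697 ] 0.12983097248700676 (array([-34. ,   0. ,   0.6]), array([-0. ,  0. , -0.2]))
```

Request:
{"fn": "servo_tool", "kwargs": {"targets": [{"x":-30,"y":0,"z":0,"ax":0,"ay":0,"az":0,"fingers":0},{"x":-30,"y":0,"z":0,"ax":0,"ay":0,"az":0,"fingers":0},{"x":-20,"y":0,"z":0,"ax":0,"ay":0,"az":0,"fingers":0},{"x":0,"y":-6.5,"z":-31,"ax":0,"ay":0,"az":0,"fingers":0},{"x":0,"y":-6.5,"z":-31,"ax":0,"ay":0,"az":0,"fingers":0},{"x":0,"y":-6.5,"z":-31,"ax":0,"ay":0,"az":0,"fingers":0},{"x":0,"y":-6.5,"z":-31,"ax":0,"ay":0,"az":0,"fingers":0},{"x":0,"y":-6.5,"z":-31,"ax":0,"ay":0,"az":0,"fingers":0},{"x":0,"y":-6.5,"z":-31,"ax":0,"ay":0,"az":0,"fingers":0},{"x":0,"y":-6.5,"z":-31,"ax":0,"ay":0,"az":0,"fingers":0},{"x":0,"y":-6.5,"z":-31,"ax":0,"ay":0,"az":0,"fingers":0},{"x":0,"y":0,"z":0,"ax":0,"ay":0,"az":0,"fingers":0}]}}

```text
t: 6.3
eef_pos: [0.5281, -0.0238, 0.218]
eef_rot: [-0.488, 0.511, 0.478, 0.521]
wrist_force: [-0.3, -0.6, -1.0]
width: 0.129
```

```bash
python3 - w5 <<'E'
exec(open('m.py').read())
print(s['qvel'])
Q=near(.563,-.155,.045)
try: print('top',fitkey(Q,.066,.074))
except Exception as e: print(e)
T=near(.563,-.155,.08);print('tails',fitkey(T[np.hypot(T[:,0]-.563,T[:,1]+.155)>.045],.036,.05))
for n in ['valve','seat','liner']:
  for m in masks_of('wrist',n)[:2]:
    vv,uu=np.nonzero(m['region']);print(n,m['confidence'],uu.mean(),vv.mean(),len(uu))
E
```

```text
t 6.3 [ 0.5281 -0.0238  0.218 ] th 1.50488501763111 q [-0.2727  0.0957  1.7709  0.0052  1.2554 -1.7791] F [-0.3271 -0.628  -0.9827] w 0.1289961980864633
[ 0.033  -0.0339  0.0113  0.0449  0.031   0.0447]
top (array([ 562.3, -158.3]), array([55.6, 55.2]), np.float64(-0.308), 2400, np.float64(70.0))
tails (array([ 562. , -157.7]), array([144. ,  18.6]), np.float64(-0.306), 737, np.float64(43.2))
valve 0.93 159.43763847256614 224.3994526260915 7673
valve 0.54 277.4624139756485 282.62043409211225 3778
seat 0.96 150.31891997652122 231.26726667971042 5111
liner 0.8 150.5488326848249 231.0330739299611 5140
liner 0.51 277.7155244755245 282.8693706293706 3575
```

View pics/w5.png

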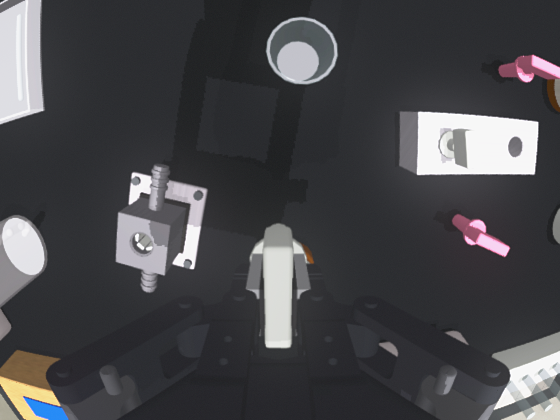

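Picture: the valve bore is at (142,241), the held key sits between the fingers at (278,285), and the short key is still at (455,146) in the rack. Checking the bore centre and the key's pose in the hand.

```bash
python3 - w6 <<'E'
exec(open('m.py').read())
# bore: points inside square that are below the top face
Q=near(.5623,-.1582,.02); L=Q[(Q[:,2]<.066)]; print('bore low pts',len(L),L[:,:2].mean(0),L[:,2].min(),L[:,2].max())
F=near(.5623,-.1582,.03);F=F[abs(F[:,2]-.07)<.003]; 
c0=np.array([.5623,-.1582]);r=F[:,:2]
# centre where inscribed empty circle: maximise min distance
g=[(np.sort(np.hypot(*(r-c0-np.array([i,j])*1e-3).T))[10],i,j) for i in np.arange(-5,5.1,.5) for j in np.arange(-5,5.1,.5)]
print('hole',max(g))
R=Ro.from_quat(s['eef_rot']).as_matrix(); T=(P-s['eef_pos'])@R
B=T[(abs(T[:,1])<.035)&(abs(T[:,2])<.009)&(T[:,0]<-.006)&(T[:,0]>-.02)]
print('bar tool',B[:,0].mean(),B[:,1].min(),B[:,1].max(),B[:,2].min(),B[:,2].max(),np.percentile(B[:,1],[1,99]))
print(rel(s,[.5623,-.158,.2],down(1.505)),rel(s,[.5623,-.158,.2],down(1.505))[0])
E
```

```text
t 6.5 [ 0.5268 -0.0181  0.2169] th 1.5091295918528502 q [-0.2641  0.0951  1.7738  0.0078  1.2561 -1.7755] F [-0.483  -0.1026 -1.5334] w 0.1288085330732558
bore low pts 265 [ 0.567  -0.1643] 0.039105603788453264 0.06594053291254084
hole (np.float64(0.011091300974730491), np.float64(0.0), np.float64(0.0))
bar tool -0.011111121690429888 -0.024659916151976484 0.025306598446046838 -0.008980919778483651 0.008996254528908917 [-0.0229  0.0249]
(array([  17.2,  -43.7, -137.5]), array([0.2, 0.2, 1. ])) [  17.2  -43.7 -137.5]
```

Request:
{"fn": "servo_tool", "kwargs": {"targets": [{"x":0,"y":-7.5,"z":-24,"ax":0,"ay":0,"az":1.0,"fingers":0},{"x":0,"y":-7.5,"z":-24,"ax":0,"ay":0,"az":0,"fingers":0},{"x":0,"y":-7.5,"z":-24,"ax":0,"ay":0,"az":0,"fingers":0},{"x":0,"y":-7.5,"z":-24,"ax":0,"ay":0,"az":0,"fingers":0},{"x":0,"y":-7,"z":-18,"ax":0,"ay":0,"az":0,"fingers":0},{"x":0,"y":0,"z":-6,"ax":0,"ay":0,"az":0,"fingers":0},{"x":0,"y":0,"z":0,"ax":0,"ay":0,"az":0,"fingers":0},{"x":0,"y":0,"z":0,"ax":0,"ay":0,"az":0,"fingers":0}]}}

```text
t: 7.22
eef_pos: [0.5578, -0.1308, 0.216]
eef_rot: [-0.487, 0.509, 0.492, 0.511]
wrist_force: [0.5, 0.6, -1.5]
width: 0.128
```

```bash
cat > r.py <<'E'
from h import *
import sys
np.set_printoptions(precision=4,suppress=True)
s=env.read_state();th=np.arctan2(*Ro.from_quat(s['eef_rot']).as_matrix()[[1,0],2])
t=float(sys.argv[2]) if len(sys.argv)>2 else th
a=rel(s,[.5623,-.1582,float(sys.argv[1])],down(t))
print('t',round(s['t'],2),s['eef_pos'],'th',th.round(3),'F',s['wrist_force'],'M',s['torque'],'w',s['width'].__round__(3),'\nshift',a[0],'turn',a[1],'qv',abs(s['qvel']).max().round(3),'q6',s['q'][5])
E
python3 r.py .165 1.505
```

```text
t 7.22 [ 0.5578 -0.1308  0.216 ] th 1.529 F [ 0.4939  0.5619 -1.5469] M [-0.0299  0.0108  0.0106] w 0.128 
shift [ 50.8  -5.8 -27.6] turn [ 1.4  0.4 -0.2] qv 0.014 q6 -1.9711512216577118
```

Request:
{"fn": "servo_tool", "kwargs": {"targets": [{"x":12,"y":-4,"z":-14,"ax":1.2,"ay":0.4,"az":0,"fingers":0},{"x":12,"y":-2,"z":-14,"ax":0,"ay":0,"az":0,"fingers":0},{"x":12,"y":0,"z":0,"ax":0,"ay":0,"az":0,"fingers":0},{"x":8,"y":1,"z":0,"ax":0,"ay":0,"az":0.2,"fingers":0},{"x":0,"y":0,"z":0,"ax":0,"ay":0,"az":0,"fingers":0},{"x":0,"y":0,"z":0,"ax":0,"ay":0,"az":0,"fingers":0}]}}

```text
t: 7.72
eef_pos: [0.5602, -0.1522, 0.1686]
eef_rot: [-0.483, 0.515, 0.489, 0.512]
wrist_force: [0.5, 0.3, -0.2]
width: 0.129
```

```bash
python3 r.py .150 1.505
```

```text
t 7.72 [ 0.5602 -0.1522  0.1686] th 1.516 F [ 0.4856  0.3139 -0.2291] M [-0.0327 -0.0327  0.022 ] w 0.129 
shift [18.6 -2.6 -5.9] turn [ 0.7  0.2 -0.5] qv 0.022 q6 -1.9856821092523926
```

Request:
{"fn": "servo_tool", "kwargs": {"targets": [{"x":4,"y":-2.5,"z":-6,"ax":0,"ay":0.2,"az":-0.5,"fingers":0},{"x":5,"y":0,"z":0,"ax":0,"ay":0,"az":0,"fingers":0},{"x":5,"y":0,"z":0,"ax":0,"ay":0,"az":0,"fingers":0},{"x":0,"y":0,"z":0,"ax":0,"ay":0,"az":0,"fingers":0},{"x":0,"y":0,"z":0,"ax":0,"ay":0,"az":0,"fingers":0}]}}

```text
t: 8.13
eef_pos: [0.5628, -0.1578, 0.154]
eef_rot: [-0.487, 0.513, 0.486, 0.513]
wrist_force: [0.2, 0.1, -0.5]
width: 0.129
```

```bash
python3 r.py .145 1.505
```

```text
t 8.13 [ 0.5628 -0.1578  0.154 ] th 1.518 F [ 0.1557  0.1439 -0.512 ] M [-0.0282  0.0325  0.0099] w 0.129 
shift [ 9.   0.5 -0.4] turn [ 0.7 -0.   0.1] qv 0.008 q6 -1.994648988414581
```

Request:
{"fn": "servo_tool", "kwargs": {"targets": [{"x":5,"y":0.5,"z":0,"ax":0,"ay":0,"az":0,"fingers":0},{"x":5,"y":0.5,"z":0,"ax":0,"ay":0,"az":0,"fingers":0},{"x":5,"y":0.5,"z":0,"ax":0,"ay":0,"az":0,"fingers":0},{"x":0,"y":0,"z":0,"ax":0,"ay":0,"az":0,"fingers":0}]}}

```text
t: 8.47
eef_pos: [0.5617, -0.1579, 0.1383]
eef_rot: [-0.488, 0.513, 0.486, 0.514]
wrist_force: [0.5, -0.1, -0.8]
width: 0.128
```

```bash
python3 r.py .119
```

```text
t 8.47 [ 0.5617 -0.1579  0.1383] th 1.518 F [ 0.5499 -0.1228 -0.8015] M [-0.0015  0.0364 -0.0616] w 0.128 
shift [19.3 -0.6 -0.3] turn [ 0.  -0.   0.2] qv 0.007 q6 -1.995811026464533
```

Request:
{"fn": "servo_tool", "kwargs": {"targets": [{"x":5,"y":-0.5,"z":-0.3,"ax":0,"ay":0,"az":0.2,"fingers":0},{"x":5,"y":0.2,"z":0,"ax":0,"ay":0,"az":0,"fingers":0},{"x":5,"y":0.2,"z":0,"ax":0,"ay":0,"az":0,"fingers":0},{"x":2,"y":0,"z":0,"ax":0,"ay":0,"az":0,"fingers":0},{"x":0,"y":0,"z":0,"ax":0,"ay":0,"az":0,"fingers":0}]}}

```text
t: 8.88
eef_pos: [0.5619, -0.1582, 0.1192]
eef_rot: [-0.487, 0.513, 0.487, 0.513]
wrist_force: [0.6, 0.8, -0.5]
width: 0.133
```

```bash
python3 r.py .111
```

```text
t 8.88 [ 0.5619 -0.1582  0.1192] th 1.518 F [ 0.5699  0.7938 -0.5398] M [ 0.0412 -0.2164 -0.0212] w 0.133 
shift [ 8.2 -0.4  0. ] turn [-0. -0. -0.] qv 0.006 q6 -1.9946580791631834
```

Request:
{"fn": "servo_tool", "kwargs": {"targets": [{"x":2,"y":0,"z":0,"ax":0,"ay":0,"az":0,"fingers":0},{"x":2,"y":0,"z":0,"ax":0,"ay":0,"az":0,"fingers":0}]}}

```text
t: 9.05
eef_pos: [0.5623, -0.1582, 0.1152]
eef_rot: [-0.487, 0.513, 0.486, 0.513]
wrist_force: [0.8, -0.0, -0.1]
width: 0.128
```

```bash
python3 r.py .111
```

```text
t 9.05 [ 0.5623 -0.1582  0.1152] th 1.518 F [ 0.8089 -0.0044 -0.1046] M [ 0.1065 -0.0293  0.035 ] w 0.128 
shift [4.2 0.  0. ] turn [ 0. -0.  0.] qv 0.046 q6 -1.9946487014349765
```

Request:
{"fn": "servo_tool", "kwargs": {"targets": [{"x":1,"y":0,"z":0,"ax":0,"ay":0,"az":0,"fingers":0},{"x":1,"y":0,"z":0,"ax":0,"ay":0,"az":0,"fingers":0}]}}

```text
t: 9.22
eef_pos: [0.5624, -0.1581, 0.113]
eef_rot: [-0.487, 0.513, 0.486, 0.513]
wrist_force: [-0.5, -1.0, -1.4]
width: 0.129
```

Request:
{"fn": "servo_tool", "kwargs": {"targets": [{"x":1,"y":0,"z":0,"ax":0,"ay":0,"az":0,"fingers":0}]}}

```text
t: 9.3
eef_pos: [0.5624, -0.1581, 0.112]
eef_rot: [-0.487, 0.513, 0.486, 0.513]
wrist_force: [0.1, 0.7, -1.0]
width: 0.129
```

Request:
{"fn": "servo_tool", "kwargs": {"targets": [{"x":1,"y":0,"z":0,"ax":0,"ay":0,"az":0,"fingers":0}]}}

```text
t: 9.38
eef_pos: [0.5625, -0.158, 0.111]
eef_rot: [-0.487, 0.513, 0.486, 0.513]
wrist_force: [-1.0, 0.5, 0.3]
width: 0.129
```

Request:
{"fn": "servo_tool", "kwargs": {"targets": [{"x":1,"y":0,"z":0,"ax":0,"ay":0,"az":0,"fingers":0}]}}

```text
t: 9.47
eef_pos: [0.5625, -0.158, 0.1101]
eef_rot: [-0.487, 0.513, 0.486, 0.513]
wrist_force: [-0.2, 1.8, 1.2]
width: 0.13
```

Request:
{"fn": "servo_tool", "kwargs": {"targets": [{"x":0.5,"y":0,"z":0,"ax":0,"ay":0,"az":0,"fingers":0}]}}

```text
t: 9.55
eef_pos: [0.5625, -0.158, 0.1097]
eef_rot: [-0.487, 0.513, 0.486, 0.513]
wrist_force: [-1.1, 0.2, 1.9]
width: 0.126
```

Request:
{"fn": "servo_tool", "kwargs": {"targets": [{"x":0.5,"y":0,"z":0,"ax":0,"ay":0,"az":0,"fingers":0}]}}

```text
t: 9.63
eef_pos: [0.5625, -0.158, 0.1095]
eef_rot: [-0.487, 0.513, 0.486, 0.513]
wrist_force: [-0.6, 0.7, 2.9]
width: 0.128
```

Request:
{"fn": "servo_tool", "kwargs": {"targets": [{"x":0.5,"y":0,"z":0,"ax":0,"ay":0,"az":0,"fingers":0}]}}

```text
t: 9.72
eef_pos: [0.5626, -0.1581, 0.1093]
eef_rot: [-0.487, 0.513, 0.486, 0.513]
wrist_force: [-1.4, 1.2, 3.0]
width: 0.132
```

Request:
{"fn": "servo_tool", "kwargs": {"targets": [{"x":0.4,"y":0,"z":0,"ax":0,"ay":0,"az":0,"fingers":0}]}}

```text
t: 9.8
eef_pos: [0.5626, -0.1581, 0.1091]
eef_rot: [-0.487, 0.513, 0.486, 0.513]
wrist_force: [-1.7, 1.2, 3.6]
width: 0.129
```

```bash
python3 r.py .103
```

```text
t 9.8 [ 0.5626 -0.1581  0.1091] th 1.518 F [-1.6636  1.1873  3.5958] M [0.2384 0.3648 0.0265] w 0.129 
shift [ 6.1  0.3 -0.2] turn [ 0. -0.  0.] qv 0.003 q6 -1.9946399999164055
```

Request:
{"fn": "servo_tool", "kwargs": {"targets": [{"x":0.8,"y":-0.3,"z":0.2,"ax":0,"ay":0,"az":0,"fingers":0}]}}

```text
t: 9.88
eef_pos: [0.5627, -0.158, 0.1086]
eef_rot: [-0.487, 0.513, 0.486, 0.513]
wrist_force: [-2.5, -0.4, 4.9]
width: 0.127
```

Request:
{"fn": "servo_tool", "kwargs": {"targets": [{"x":0.8,"y":0,"z":0,"ax":0,"ay":0,"az":0,"fingers":0}]}}

```text
t: 9.97
eef_pos: [0.5627, -0.1581, 0.1081]
eef_rot: [-0.487, 0.513, 0.486, 0.513]
wrist_force: [-2.8, 2.0, 5.7]
width: 0.129
```

Request:
{"fn": "servo_tool", "kwargs": {"targets": [{"x":0.8,"y":0,"z":0,"ax":0,"ay":0,"az":0,"fingers":0}]}}

```text
t: 10.05
eef_pos: [0.5627, -0.1581, 0.1078]
eef_rot: [-0.487, 0.513, 0.486, 0.513]
wrist_force: [-3.1, 1.2, 8.2]
width: 0.127
```

```bash
python3 r.py .103
```

```text
t 10.05 [ 0.5627 -0.1581  0.1078] th 1.518 F [-3.1379  1.1519  8.2372] M [ 0.3935  0.681  -0.0214] w 0.127 
shift [ 4.8  0.4 -0.1] turn [-0.  -0.1 -0. ] qv 0.007 q6 -1.9940247603487724
```

Request:
{"fn": "servo_tool", "kwargs": {"targets": [{"x":1.0,"y":0.5,"z":-0.1,"ax":0,"ay":0,"az":0,"fingers":0},{"x":1.0,"y":0.3,"z":0,"ax":3,"ay":0,"az":0,"fingers":0}]}}

```text
t: 10.22
eef_pos: [0.5626, -0.1581, 0.1072]
eef_rot: [-0.474, 0.525, 0.473, 0.525]
wrist_force: [-3.4, 2.5, 7.6]
width: 0.131
```

Request:
{"fn": "servo_tool", "kwargs": {"targets": [{"x":1.0,"y":0,"z":0,"ax":4,"ay":0,"az":0,"fingers":0}]}}

```text
t: 10.3
eef_pos: [0.5627, -0.158, 0.1068]
eef_rot: [-0.455, 0.542, 0.453, 0.542]
wrist_force: [-3.9, 0.8, 7.9]
width: 0.132
```

```bash
python3 r.py .103
```

```text
t 10.3 [ 0.5627 -0.158   0.1068] th 1.395 F [-3.9206  0.8495  7.9231] M [0.3484 0.8659 0.0615] w 0.132 
shift [ 3.8  0.3 -0.2] turn [ 0.  -0.1  0.1] qv 0.858 q6 -1.8706755633610015
```

Request:
{"fn": "servo_tool", "kwargs": {"targets": [{"x":1.6,"y":0.5,"z":0,"ax":5,"ay":0,"az":0,"fingers":0},{"x":1.6,"y":0.5,"z":0,"ax":5,"ay":0,"az":0,"fingers":0}]}}

```text
t: 10.47
eef_pos: [0.5625, -0.158, 0.1057]
eef_rot: [-0.404, 0.581, 0.402, 0.581]
wrist_force: [-4.0, 2.5, 11.7]
width: 0.127
```

Request:
{"fn": "servo_tool", "kwargs": {"targets": [{"x":1.8,"y":0.5,"z":0,"ax":5,"ay":0,"az":0,"fingers":0}]}}

```text
t: 10.55
eef_pos: [0.5625, -0.1579, 0.1053]
eef_rot: [-0.378, 0.598, 0.375, 0.599]
wrist_force: [-4.6, 2.2, 13.0]
width: 0.13
```

```bash
python3 r.py .103
```

```text
t 10.55 [ 0.5625 -0.1579  0.1053] th 1.122 F [-4.6391  2.2457 13.0379] M [0.5635 0.9815 0.1194] w 0.13 
shift [ 2.3  0.1 -0.3] turn [ 0.  -0.   0.3] qv 1.091 q6 -1.597814942776195
```

Request:
{"fn": "servo_tool", "kwargs": {"targets": [{"x":2.0,"y":0.4,"z":-0.3,"ax":5,"ay":0,"az":0.1,"fingers":0},{"x":2.0,"y":0.4,"z":-0.3,"ax":5,"ay":0,"az":0.1,"fingers":0}]}}

```text
t: 10.72
eef_pos: [0.5626, -0.158, 0.1045]
eef_rot: [-0.321, 0.63, 0.319, 0.631]
wrist_force: [-5.0, 3.0, 14.7]
width: 0.133
```

Request:
{"fn": "servo_tool", "kwargs": {"targets": [{"x":2.0,"y":0.4,"z":-0.3,"ax":5,"ay":0,"az":0,"fingers":0},{"x":2.0,"y":0.3,"z":0,"ax":5,"ay":0,"az":0,"fingers":0}]}}

```text
t: 10.88
eef_pos: [0.5626, -0.1578, 0.1039]
eef_rot: [-0.262, 0.656, 0.26, 0.658]
wrist_force: [-6.5, 2.2, 15.5]
width: 0.132
```

```bash
python3 r.py .103
```

```text
t 10.88 [ 0.5626 -0.1578  0.1039] th 0.757 F [-6.4527  2.2169 15.4776] M [0.4657 1.3696 0.1829] w 0.132 
shift [ 0.9 -0.  -0.5] turn [-0.   0.1  0.2] qv 1.091 q6 -1.2332970293639318
```

Request:
{"fn": "servo_tool", "kwargs": {"targets": [{"x":2.2,"y":0.3,"z":-0.6,"ax":5,"ay":0,"az":0.1,"fingers":0},{"x":2.2,"y":0.2,"z":-0.6,"ax":5,"ay":0,"az":0.1,"fingers":0},{"x":2.2,"y":0.2,"z":-0.6,"ax":5,"ay":0,"az":0,"fingers":0}]}}

```text
t: 11.13
eef_pos: [0.5626, -0.158, 0.103]
eef_rot: [-0.17, 0.685, 0.169, 0.688]
wrist_force: [-5.5, 4.5, 16.3]
width: 0.129
```

Request:
{"fn": "servo_tool", "kwargs": {"targets": [{"x":2.2,"y":0.1,"z":-0.6,"ax":5,"ay":0,"az":0,"fingers":0},{"x":2.2,"y":0.1,"z":-0.6,"ax":5,"ay":0,"az":0,"fingers":0}]}}

```text
t: 11.3
eef_pos: [0.5625, -0.1579, 0.1025]
eef_rot: [-0.107, 0.697, 0.106, 0.701]
wrist_force: [-5.5, 4.2, 16.5]
width: 0.132
```

```bash
python3 r.py .102
```

```text
t 11.3 [ 0.5625 -0.1579  0.1025] th 0.302 F [-5.545   4.2463 16.4878] M [0.8427 1.2065 0.1903] w 0.132 
shift [ 0.5 -0.2 -0.3] turn [-0.   0.4  0.1] qv 1.08 q6 -0.7815746396716707
```

Request:
{"fn": "servo_tool", "kwargs": {"targets": [{"x":2.3,"y":-0.1,"z":-0.5,"ax":5,"ay":0.3,"az":0,"fingers":0},{"x":2.3,"y":-0.1,"z":-0.5,"ax":5,"ay":0,"az":0,"fingers":0},{"x":2.3,"y":-0.1,"z":-0.5,"ax":5,"ay":0,"az":0,"fingers":0}]}}

```text
t: 11.55
eef_pos: [0.5628, -0.1578, 0.1017]
eef_rot: [-0.011, 0.706, 0.01, 0.709]
wrist_force: [-7.1, 4.1, 17.2]
width: 0.133
```

Request:
{"fn": "servo_tool", "kwargs": {"targets": [{"x":2.2,"y":-0.2,"z":-0.5,"ax":5,"ay":0,"az":0,"fingers":0},{"x":2.2,"y":-0.2,"z":-0.5,"ax":5,"ay":0,"az":0,"fingers":0},{"x":2.2,"y":-0.2,"z":-0.5,"ax":5,"ay":0,"az":0,"fingers":0}]}}

```text
t: 11.8
eef_pos: [0.5629, -0.1577, 0.1015]
eef_rot: [0.085, 0.7, -0.086, 0.704]
wrist_force: [-6.2, 5.0, 18.0]
width: 0.128
```

```bash
python3 r.py .102
```

```text
t 11.8 [ 0.5629 -0.1577  0.1015] th -0.243 F [-6.1702  4.9582 18.0211] M [0.9129 1.5048 0.3921] w 0.128 
shift [-0.5 -0.7 -0.5] turn [-0.   0.4  0. ] qv 1.079 q6 -0.23374116114706517
```

Request:
{"fn": "servo_tool", "kwargs": {"targets": [{"x":2.2,"y":0.2,"z":-0.8,"ax":5,"ay":0.2,"az":0,"fingers":0},{"x":2.2,"y":0.2,"z":-0.8,"ax":5,"ay":0,"az":0,"fingers":0},{"x":2.2,"y":0.2,"z":-0.8,"ax":5,"ay":0,"az":0,"fingers":0},{"x":2.2,"y":0.2,"z":-0.8,"ax":5,"ay":0,"az":0,"fingers":0}]}}

```text
t: 12.13
eef_pos: [0.5629, -0.1574, 0.1017]
eef_rot: [0.21, 0.672, -0.212, 0.678]
wrist_force: [-6.0, 1.3, 17.8]
width: 0.133
```

```bash
python3 r.py .102
```

```text
t 12.13 [ 0.5629 -0.1574  0.1017] th -0.606 F [-6.002   1.34   17.8138] M [0.5048 1.4355 0.3801] w 0.133 
shift [-0.3 -1.  -0. ] turn [-0.   0.6  0.1] qv 1.09 q6 0.13272624287699974
```

Request:
{"fn": "servo_tool", "kwargs": {"targets": [{"x":2.2,"y":0.2,"z":-0.6,"ax":-4,"ay":0,"az":0,"fingers":0},{"x":2.2,"y":0.2,"z":-0.6,"ax":-4,"ay":0,"az":0,"fingers":0},{"x":2.2,"y":0.2,"z":-0.6,"ax":-4,"ay":0,"az":0,"fingers":0}]}}

```text
t: 12.38
eef_pos: [0.5628, -0.1574, 0.1016]
eef_rot: [0.137, 0.689, -0.142, 0.697]
wrist_force: [-7.3, 2.8, 18.2]
width: 0.133
```

```bash
python3 r.py .102 -.306
```

```text
t 12.38 [ 0.5628 -0.1574  0.1016] th -0.398 F [-7.3474  2.7764 18.187 ] M [ 0.649   1.6003 -0.3822] w 0.133 
shift [-0.4 -1.  -0.2] turn [-5.3  0.7  0.3] qv 0.864 q6 -0.07333556234568205
```

Height holds at 101.6 mm under 18 N while turning both ways, so the key is home. I'll bring the handle square and unload.

Request:
{"fn": "servo_tool", "kwargs": {"targets": [{"x":2.0,"y":0.2,"z":-0.5,"ax":-3.5,"ay":0,"az":0,"fingers":0},{"x":1.0,"y":0,"z":-0.3,"ax":0,"ay":0,"az":0,"fingers":0},{"x":0,"y":0,"z":0,"ax":0,"ay":0,"az":0,"fingers":0},{"x":0,"y":0,"z":0,"ax":0,"ay":0,"az":0,"fingers":0}]}}

```text
t: 12.72
eef_pos: [0.5625, -0.1573, 0.1029]
eef_rot: [0.114, 0.693, -0.119, 0.702]
wrist_force: [0.9, -0.5, 0.4]
width: 0.13
```

```bash
python3 r.py .103 -.306
```

```text
t 12.72 [ 0.5625 -0.1573  0.1029] th -0.331 F [ 0.8611 -0.4671  0.3501] M [ 0.2203  0.2251 -0.1285] w 0.13 
shift [-0.1 -0.9  0.1] turn [-1.4  0.7  0.4] qv 0.003 q6 -0.1403117538311716
```

Request:
{"fn": "servo_tool", "kwargs": {"targets": [{"x":1,"y":0,"z":0,"ax":-2,"ay":0,"az":0,"fingers":0},{"x":0.3,"y":0,"z":0,"ax":0,"ay":0,"az":0,"fingers":0},{"x":0,"y":0,"z":0,"ax":0,"ay":0,"az":0,"fingers":0}]}}

```text
t: 12.97
eef_pos: [0.5626, -0.1573, 0.1026]
eef_rot: [0.101, 0.695, -0.107, 0.703]
wrist_force: [-2.0, 1.1, 4.8]
width: 0.132
```

```bash
python3 r.py .103 -.306
```

```text
t 12.97 [ 0.5626 -0.1573  0.1026] th -0.296 F [-2.0065  1.1396  4.785 ] M [ 0.3583  0.5885 -0.1591] w 0.132 
shift [-0.4 -1.   0. ] turn [0.6 0.7 0.3] qv 0.014 q6 -0.17572882538268597
```

Request:
{"fn": "servo_tool", "kwargs": {"targets": [{"x":0,"y":0,"z":0,"ax":0,"ay":0,"az":0,"fingers":0},{"x":0,"y":0,"z":0,"ax":0,"ay":0,"az":0,"fingers":0.5},{"x":0,"y":0,"z":0,"ax":0,"ay":0,"az":0,"fingers":0.5},{"x":0,"y":0,"z":0,"ax":0,"ay":0,"az":0,"fingers":0.5},{"x":0,"y":0,"z":0,"ax":0,"ay":0,"az":0,"fingers":0.5},{"x":-10,"y":0,"z":0,"ax":0,"ay":0,"az":0,"fingers":0.5},{"x":-20,"y":0,"z":0,"ax":0,"ay":0,"az":0,"fingers":0.5},{"x":-25,"y":0,"z":0,"ax":0,"ay":0,"az":0,"fingers":0.5},{"x":-25,"y":0,"z":0,"ax":0,"ay":0,"az":0,"fingers":0.5},{"x":-25,"y":0,"z":0,"ax":0,"ay":0,"az":0,"fingers":0.5},{"x":0,"y":0,"z":0,"ax":0,"ay":0,"az":0,"fingers":0.5},{"x":0,"y":0,"z":0,"ax":0,"ay":0,"az":0,"fingers":0.5}]}}

```text
t: 13.97
eef_pos: [0.5609, -0.1563, 0.2124]
eef_rot: [0.102, 0.696, -0.107, 0.703]
wrist_force: [0.3, 1.0, -0.5]
width: 0.498
```

```bash
python3 - w7 <<'E'
exec(open('m.py').read())
Q=near(.5625,-.158,.032); print('bar',fitkey(Q,.105,.125))
Q=near(.5625,-.158,.02); z=Q[:,2]; print('heights mm',np.histogram(z*1e3,bins=np.arange(66,120,2)))
S=Q[(z>.0725)&(z<.08)];print('shoulder top',len(S),np.median(S[:,2]) if len(S) else 0)
F=near(.5625,-.158,.045);print('face',fitkey(F,.064,.0725))
T=near(.563,-.158,.08);print('tails',fitkey(T[np.hypot(T[:,0]-.563,T[:,1]+.158)>.045],.036,.05))
for c in ['top','side']:
    im,d=vision.capture(c);cv2.imwrite(f'pics/z_{c}.png',im);P=cloud(c,d,np.ones(d.shape,bool))
    print(c,'bar',fitkey(near(.5625,-.158,.035),.1,.125))
    Q=near(.5625,-.158,.02);S=Q[(Q[:,2]>.0725)&(Q[:,2]<.085)];print(len(S),np.median(S[:,2]) if len(S) else 0)
    print('spare',fitkey(near(.487,.148,.03),.085,.11))
im=cv2.imread('pics/w7.png')
cv2.imwrite('pics/v7.png',np.hstack([im[:, :],cv2.resize(cv2.imread('pics/z_side.png')[130:235,220:340],(240,210)).__class__ and np.vstack([cv2.resize(cv2.imread('pics/z_side.png')[130:235,220:340],(240,210)),cv2.resize(cv2.imread('pics/z_top.png')[170:262,290:395],(240,210))])]))
E
```

```text
t 13.9667 [ 0.5609 -0.1563  0.2124] th -0.29625349526658423 q [-0.4733  0.2254  1.6337 -0.0044  1.2705 -0.1757] F [ 0.3047  0.9909 -0.4777] w 0.4980321233201932
bar (array([ 562.4, -157.7]), array([49.2, 11.6]), np.float64(1.269), 1082, np.float64(112.7))
heights mm (array([  2, 292, 247,  48, 336,  18,   0,   0,   0,   0,   0,   0,   0,
         0,   0,   0,   0,   0,   0,   0,   0,   1, 115, 704,  24,   0]), array([ 66,  68,  70,  72,  74,  76,  78,  80,  82,  84,  86,  88,  90,
        92,  94,  96,  98, 100, 102, 104, 106, 108, 110, 112, 114, 116,
       118]))
shoulder top 401 0.07481456835624586
face (array([ 562.2, -158.6]), array([55. , 54.4]), np.float64(1.265), 2700, np.float64(69.8))
tails (array([ 562.8, -158. ]), array([143.8,  18.6]), np.float64(-0.304), 993, np.float64(42.9))
top bar (array([ 567.2, -143.3]), array([20.8, 12.1]), np.float64(1.316), 52, np.float64(112.4))
25 0.07572982291137625
spare (array([486.9, 146.1]), array([33., 12.]), np.float64(0.061), 72, np.float64(92.9))
side bar (array([ 561.3, -153.3]), array([50.6, 13.9]), np.float64(1.247), 102, np.float64(110.5))
38 0.0745307790077688
spare (array([485.8, 150.1]), array([33.3, 15.6]), np.float64(0.052), 92, np.float64(91.4))
```

View pics/v7.png

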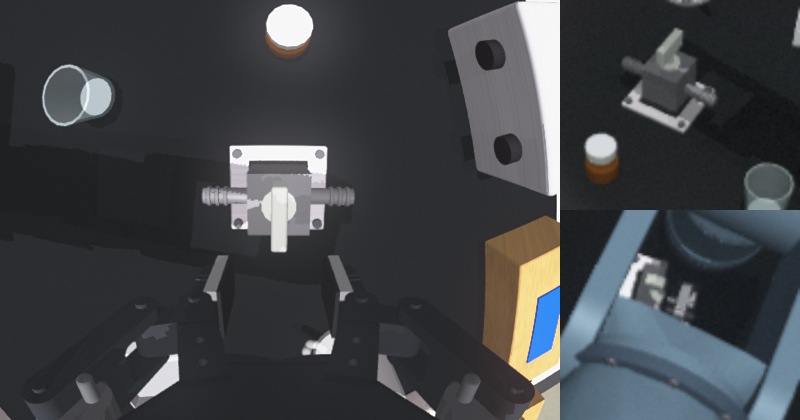

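The picture shows the key seated at (279,218) with its bar square across the tails. The shoulder top is 5.0 mm above the face, and the bar's angle matches the tails' perpendicular within 0.01 rad.

```bash
python3 -c "
from station import hand_in;print(hand_in())"
```

```text
the job is handed in; nothing more can be done
None
```

The long-handled key is fully home in the bench valve and closed, with its handle square across the hose tails. I handed the job in at about 14 s of the 64 s allowed.

**How it was seated:** I took the key from the rack and set it in the bore. I pressed it while turning it about 2.1 rad one way, then about 0.3 rad back to square. The highest vertical force I read was 18 N, though I only saw readings at the end of each move call. The sideways force reached about 7 N while pressing.

**Last checks, after letting go:**
- **Seating:** the shoulder's top is 5.0 mm above the valve's top face, which is exactly the shoulder's thickness. The handle's top is at 112.7 mm, where 113 mm is expected.
- **Squareness:** the handle lies at 1.269 rad against 1.267 rad for square to the tails. The side view gave 1.247 rad.
- **Short-handled key:** it still hangs in its hole, within about 1 mm of where it was at the start.
- **What disagreed:** the arm hid part of the key from the top camera, so I discounted its handle reading. The side view put the handle about 4 mm off sideways; before I moved anything, that view already showed the valve offset by about 3 mm.
- **Not measured:** I did not re-measure the other bench items, but the arm passed well above them. The beaker and jar look undisturbed in the last pictures.

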